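# Pop the console tray lid open for spraying

## Robot

A 6-joint arm with a two-finger parallel gripper is mounted at the origin on the work surface. World frame = base frame: x ahead of the robot, y to its left, z up, the work surface at z = 0. Lengths are in mm, angles in degrees, forces in N, time in s.
With the tool pointing down it reaches from about 300 to 850 mm from the base axis. Payload 4.2 kg.
Tool frame: the origin (TCP) lies midway between the tips of the shut fingers; the grasp point (between the pads) lies 19 mm behind it (env.grasp_offset is the distance from the TCP to the grasp point, in mm); z points along the fingers, y is the line along which they close (so a half turn about z gives the same grasp; the last joint's range is limited). The gripper opens to 91 mm and grips with 3 to 60 N. Pads are 32 mm wide; open, the fingers measure 118 mm over their backs; the gripper's body (76 mm by 178 mm) begins 60 mm behind the grasp point.
Start: joints at [-67.265, 18.312, 89.639, -0, 72.044, -1.146], TCP at [232.786, -525.789, 213.976] pointing down, gripper open.
Joint ranges: [-177.97, 177.97], [-48.28, 115.42], [12.27, 149.76], [-77.06, 257.06], [2.81, 150.46], [-146.56, 146.56]. Speed limits (degrees/s): [147.25, 147.25, 180, 180, 180, 180].

## Interface

Orientations are given as [roll, pitch, yaw] about the fixed x, y, z axes, in that order (R = Rz(yaw) Ry(pitch) Rx(roll)).
In Python, from workcell import env, optics gives the robot as it stands. The module is installed in compiled form; this text tells all that it offers.
- The arm moves only by the tool send_rows, never from a script. Its argument "targets" is a list that holds one entry, the list of rows, each a list of 7 numbers: the turn, a rotation vector about the world's x, y, z scaled (see below), then the shift along the world's x, y, z scaled (see below), then the closure, from -1 (fully open) to 1 (shut). In form: [[[rx, ry, rz, x, y, z, gripper], ...]]. A call has 1 to 12 rows; each row shifts and turns the commanded pose from where the row before left it; what a row does not reach is not made up. The controller multiplies each number of a shift by 0.2 m and each number of a turn by pi/2 rad. A row lasts 1/10 s, in which the tool goes at most 50 mm and 8.59 degrees, less where a joint would pass 70% of its speed; a pose out of reach is approached as far as the arm can. A call with a number of a shift or a turn outside -1 to 1 is refused whole. A call with a gripper value outside its range is refused whole. The fingers move at their own pace and stop on an object; "grip_force" is the grip in N (left out, the last holds). Time passes only in rows, so rows that do not move let the fingers close. It gives the time, the measured TCP pose, the force, the opening and the grip force at its end, in the units of the state.
- env.state(): the state, without advancing time (a new reading comes with each control period).
- optics.grab_frame(name): name is "scene" or "side" or "wrist"; returns (picture, depth): 480x640x3 uint8, red, green, blue; 480x640 float32, mm along the optical axis (not along the pixel's ray), 0 where there is no reading.
- optics.camera_info(name): a dict with "camera_matrix" (3x3 intrinsics, pixels), "R" (3x3) and "t" (3): a world point X has camera coordinates R X + t; the wrist camera has in their place "mount" (4x4, takes a point from camera to tool coordinates, whose origin is the TCP and whose axes are the flange's). Camera axes: x right, y down, z forward; pixel columns grow to the right and rows downward; lengths in mm; the calibration is good to about 2 mm. A picture is of the moment at which its call begins: read the wrist's pose just before it. camera_info takes no time and is no camera call.
- env.job_done(): hands the job in; it is judged then, once.
Trained networks look in the newest picture that a camera, given by its name, has taken for a name from the list of things; names that differ only in an ending like _2 or _b are one class to them, and where a whole thing is asked for, a point or a joint stands for the part that bears it (a point fixed in the world has none). Each returns a list of dicts, best first, with "conf" (0 to 1); they miss things now and then, are a little off and sometimes report something else, mostly with a low value. They report only what shows in the picture. A call takes as long as a camera call.
- optics.silhouettes(camera, name): "mask" (480x640 bool, what is visible of it) and "at" ([column, row] in pixels, amid what is visible of it).
- optics.place_of(camera, name): "at" ([column, row] in pixels: a listed point, or the origin of a listed thing).
The state is a dict: "time_s": time; "qpos": joint angles; "qvel": joint speeds; "effort": joint torques, N m; "ee_pos": TCP position; "ee_rot": TCP orientation; "force": force on the tool from outside, world axes, zero at the start; "torque": the same for the moment, N m; "gripper_width": finger opening in mm; "gripper_force": force on a finger pad.
Only numpy, scipy, OpenCV 4.12 (cv2) and the standard library are available. Lean on these libraries where they do the work, as an engineer would, in place of code of your own. Each camera call takes 0.05 s, during which the arm holds its last target. There are 200 camera calls.

## Task

Press the silver lid of the console tray down with your fingertips until its push-push latch lets go, then take your hand away so that the lid springs up by itself, and leave it standing fully open, ready for the inside to be sprayed. Do not touch the red-lidded tray, its lacquer is still wet, do not lean hard on the silver one, and leave the spray gun, paint jar and sanding block where they are.

Things in the scene. Friction and masses are not known exactly. Their poses are not given: they have to be found in the camera images.
- tray: The tray to open: black open-topped car-console tray, 140 x 110 x 56 mm high, fixed on a plywood plinth 0 to 90 mm high, covered by a flat silver-grey lid. Origin: centre of the tray's underside (plinth top); z up, x points from the lid's free edge to its hinge edge (roughly away from the robot), y along the hinge. A push above 30 N damages it.
- tray_lid (a joint): Silver lid's angle: 0 shut and latched (rests within 0.005 of 0), negative pressed in, positive opening upward. Push-push latch: press to the stop at -0.054 rad (6 mm at the spot, about 2 N, then hard; it lets go from -0.043), then lift off: the lid rises by itself, in about 1.5 s, to its stop at 1.25 rad and stays. Pressed fully shut from open, it latches again.
- press_spot (a point): Dark dot 24 mm across on top of the silver lid, on its middle line, 112 mm from the hinge line and 30 mm from the free edge: the place to press. Point: centre of the dot on the lid's upper surface, 76 mm above the tray's underside when shut. It moves with the lid; its axes equal the tray's when shut.
- lid_edge (a point): Middle of the silver lid's free edge, at its upper surface. The lid is 142 mm long (x), 112 mm wide (y) and 12 mm thick; shut, it lies level, its top 76 mm above the tray's underside, with an 8 mm gap between it and the tray's rim. Opening, this edge swings up and towards the hinge, to about 200 mm above the tray's underside.
- hinge_line (a point): Middle of the silver lid's hinge line: on the tray at x = +70 mm, 64 mm above the tray's underside, axis along the tray's y.
- wet_tray: Tray of the same shape and size with a glossy red lid (shut, fixed), freshly lacquered, on its own plywood plinth 0 to 90 mm high: must not be touched. Origin: centre of the tray's underside, axes as for the other tray. The two trays may stand either way round, left or right.
- spray_gun: Loose aluminium spray gun with a dark cup and brass nozzle, lying flat, about 140 x 220 x 64 mm, 0.55 kg. Origin under the barrel, on the bench.
- paint_jar: Loose amber glass jar with black cap, 56 mm diameter, 85 mm high. Origin: centre of its underside.
- sanding_block: Loose cork sanding block, 112 x 64 x 32 mm. Origin: centre of its underside.

How it is judged:
By the outcome, as a careful person would: the job done as asked, in the order asked, and still so for the second after the job is handed in, with the robot touching nothing.
It also fails if it takes over 29 s, if anything falls off the work surface, if the arm or the gripper's body presses on something with over 40 N, if the wrist force passes 120 N, or if a joint passes its speed limit or range.

## Working session

There is one attempt and no reset: what is moved stays moved. The work goes in short steps, Python scripts to look and compute and a tool call to move; the robot and the scene stay as the last step left them, time stands still between calls to the robot, and variables do not carry over. Pictures are saved under pics/ and viewed, at most 10 in all, crops included, and the job is handed in when it is done.

Besides the shell and the picture viewer there is one more tool, called as a command line: name --argument value ..., lists and objects as JSON in quotes. send_rows: Moves the arm, as the interface text tells. Its arguments: {"type":"object","properties":{"targets":{"type":"array"},"grip_force":{"type":"number"}},"required":["targets"]}

```bash
mkdir -p pics; cat > h.py <<'E'
from workcell import env, optics
import numpy as np, cv2
def world(cam,D,px):
    ci=optics.camera_info(cam); K=np.array(ci["camera_matrix"]);R=np.array(ci["R"]);t=np.array(ci["t"]).ravel()
    c,r=px; c0,r0=int(round(c)),int(round(r))
    p=D[max(r0-2,0):r0+3,max(c0-2,0):c0+3]; d=np.median(p[p>0])
    return R.T@(np.linalg.inv(K)@[c,r,1]*d-t)
E
python3 - <<'E'
from h import *
ims=[]
for cam in ["scene","side"]:
    I,D=optics.grab_frame(cam); cv2.imwrite(f"pics/{cam}0.png",I[:,:,::-1])
    for n in ["press_spot","lid_edge","hinge_line","tray","wet_tray","spray_gun","paint_jar","sanding_block"]:
        for o in optics.place_of(cam,n)[:2]:
            print(cam,n,round(o["conf"],2),np.round(o["at"]),np.round(world(cam,D,o["at"])))
s=env.state();print(s["time_s"],s["ee_pos"],s["ee_rot"],s["force"],s["gripper_width"])
E
```

```text
scene press_spot 0.74 [248. 205.] [ 519. -165.  150.]
scene press_spot 0.16 [239. 237.] [ 604. -118.  149.]
scene lid_edge 0.74 [262. 198.] [ 391. -241.   42.]
scene lid_edge 0.65 [369. 340.] [657. 230. 131.]
scene hinge_line 0.72 [260. 198.] [ 484. -162.  148.]
scene hinge_line 0.68 [214. 234.] [ 625. -173.  143.]
scene tray 0.78 [241. 236.] [ 600. -116.  147.]
scene wet_tray 0.82 [369. 338.] [653. 228. 131.]
scene spray_gun 0.9 [273. 189.] [ 339. -248.   30.]
scene paint_jar 0.61 [356. 247.] [397.  50.  32.]
scene sanding_block 0.64 [430. 269.] [358. 224.  32.]
side press_spot 0.74 [332. 161.] [ 513. -176.  150.]
side hinge_line 0.77 [286. 159.] [ 614. -158.  149.]
side hinge_line 0.29 [334. 162.] [ 507. -173.  150.]
side tray 0.86 [314. 185.] [ 538. -114.  129.]
side wet_tray 0.85 [233. 321.] [593. 243. 131.]
side spray_gun 0.73 [411. 195.] [ 329. -203.   59.]
side paint_jar 0.58 [371. 291.] [373.  61.  33.]
side sanding_block 0.68 [375. 370.] [336. 227.  32.]
0.9 [ 232.7800828  -525.79742972  213.97966832] [ 1.79993855e+02 -2.67867597e-03  2.38769933e+01] [ 1.03443548  0.49185782 -0.34748345] 91.02747342966808
```

View pics/scene0.png

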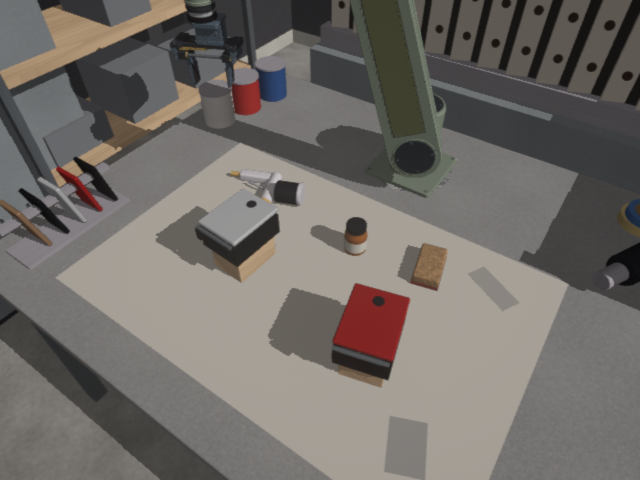

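View pics/side0.png

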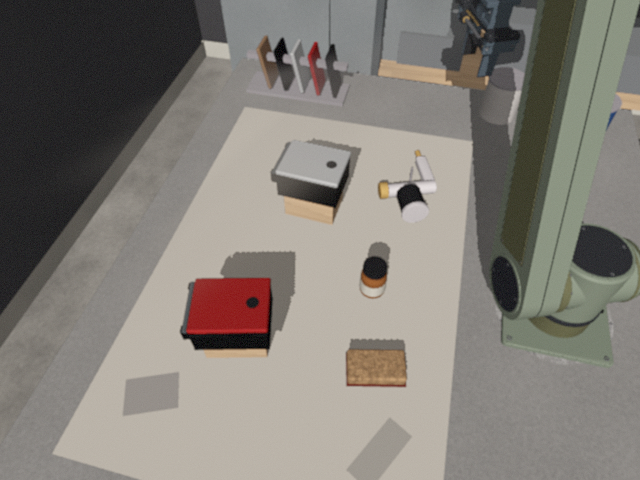

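The silver tray is the left one in the scene picture, dot near (251,204); in the side picture the dot is near (332,164). The red tray is far away at around (372,330) in the scene picture and (232,315) in the side one. Next I'll refine the dot position and the lid yaw.

```bash
python3 - <<'E'
from h import *
for cam,seed in [("scene",(251,204)),("side",(332,164))]:
    I,D=optics.grab_frame(cam)
    g=I.max(2).astype(int); c,r=seed
    w=g[r-9:r+10,c-12:c+13]; m=(w<75)
    n,l,st,ce=cv2.connectedComponentsWithStats(m.astype(np.uint8))
    for k in range(1,n):
        if st[k,4]>6: px=(c-12+ce[k][0],r-9+ce[k][1]); print(cam,st[k],np.round(px,1),np.round(world(cam,D,px),1))
    ci=optics.camera_info(cam);K=np.array(ci["camera_matrix"]);R=np.array(ci["R"]);t=np.array(ci["t"]).ravel()
    v,u=np.mgrid[:480,:640]; P=(np.stack([u,v,np.ones_like(u)],-1)@np.linalg.inv(K).T*D[...,None]-t)@R
    m=(D>0)&(P[...,2]>138)&(P[...,2]<162)&(np.hypot(P[...,0]-560,P[...,1]+160)<130)
    Q=P[m]; z=np.median(Q[:,2]); Q=Q[abs(Q[:,2]-z)<6]
    print(cam,len(Q),"z",z,cv2.minAreaRect(Q[:,:2].astype(np.float32)))
    A=np.c_[Q[:,:2]-Q[:,:2].mean(0),np.ones(len(Q))];print(np.linalg.lstsq(A,Q[:,2],rcond=None)[0])
E
```

```text
scene [ 8  6  9  6 46] [251.  203.5] [ 512.6 -162.5  151.5]
scene 2359 z 149.0028445342127 ((558.4523315429688, -165.52328491210938), (115.1048583984375, 151.62600708007812), 86.7286605834961)
[-8.35590153e-03 -6.35071522e-03  1.49057748e+02]
side [ 8  7  8  5 33] [331.4 164.2] [ 511.1 -164.8  151.2]
side 2330 z 149.79440364651322 ((557.2918090820312, -165.678955078125), (114.74372100830078, 150.2700653076172), 86.40589141845703)
[-1.55944581e-03 -6.33857335e-03  1.49843989e+02]
```

send_rows --targets '[[[0,0,-0.076,0.14,0.18,0,1],[0,0,-0.076,0.14,0.18,0,1],[0,0,-0.076,0.14,0.18,0,1],[0,0,-0.076,0.14,0.18,0,1],[0,0,0,0.14,0.18,0,1],[0,0,0,0.14,0.18,0,1],[0,0,0,0.14,0.18,0,1],[0,0,0,0.14,0.18,0,1],[0,0,0,0.14,0.18,0,1],[0,0,0,0.14,0.18,0,1],[0,0,0,0,0,0,1],[0,0,0,0,0,0,1]]]' --grip_force 10

```text
time_s: 2.2
ee_pos: [513.0, -165.1, 213.8]
ee_rot: [180.0, 0.0, -3.3]
force: [-0.0, 0.1, 0.1]
gripper_width: 0.6
gripper_force: 0.0
```

```bash
python3 - <<'E'
from h import *
from scipy.spatial.transform import Rotation as Ro
s=env.state(); I,D=optics.grab_frame("wrist"); cv2.imwrite("pics/w0.png",I[:,:,::-1])
ci=optics.camera_info("wrist");K=np.array(ci["camera_matrix"]);M=np.array(ci["mount"]);Rt=Ro.from_euler("xyz",s["ee_rot"],degrees=True).as_matrix()
for o in optics.place_of("wrist","press_spot")+optics.place_of("wrist","lid_edge"):
    c,r=o["at"];d=D[int(r),int(c)];p=np.linalg.inv(K)@[c,r,1]*d
    print(o["conf"],np.round(o["at"]),d,np.round(Rt@(M[:3,:3]@p+M[:3,3])+s["ee_pos"],1))
E
```

```text
0.8 [315. 256.] 248.0858 [ 510.2 -163.1  151.1]
0.64 [314. 299.] 144.3844 [ 529.3 -164.2  253.6]
0.93 [312. 299.] 143.34329 [ 529.7 -163.2  254.5]
```

View pics/w0.png

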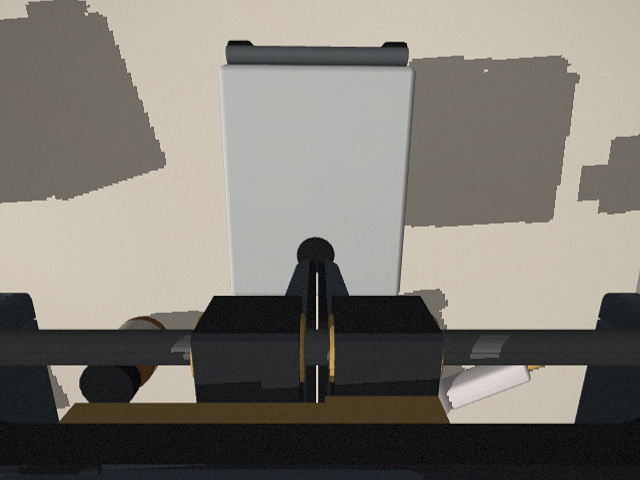

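The wrist picture shows the dot at about (315,252), on the lid's middle line, with the fingertips just over it and the hinge at the far side. Now I'll descend.

send_rows --targets '[[[0,0,0,0,0.005,-0.06,1],[0,0,0,0,0,-0.06,1],[0,0,0,0,0,-0.06,1],[0,0,0,0,0,-0.05,1],[0,0,0,0,0,-0.03,1],[0,0,0,0,0,-0.01,1],[0,0,0,0,0,0,1]]]'

```text
time_s: 3.05
ee_pos: [512.8, -164.8, 159.7]
ee_rot: [-180.0, 0.0, -3.5]
force: [0.0, -0.3, -0.1]
gripper_width: 0.6
gripper_force: 0.0
```

send_rows --targets '[[[0,0,0,0,0,-0.01,1],[0,0,0,0,0,-0.01,1],[0,0,0,0,0,0,1]]]'

```text
time_s: 3.35
ee_pos: [512.8, -164.8, 156.0]
ee_rot: [180.0, -0.0, -3.5]
force: [-0.2, -0.1, -0.4]
gripper_width: 0.3
gripper_force: 0.0
```

send_rows --targets '[[[0,0,0,0,0,-0.01,1],[0,0,0,0,0,-0.01,1],[0,0,0,0,0,0,1]]]'

```text
time_s: 3.65
ee_pos: [512.6, -164.7, 151.7]
ee_rot: [-180.0, 0.0, -3.5]
force: [-0.2, -0.9, -0.4]
gripper_width: 0.5
gripper_force: 0.0
```

send_rows --targets '[[[0,0,0,0,0,-0.01,1],[0,0,0,0,0,0,1]]]'

```text
time_s: 3.85
ee_pos: [512.9, -164.9, 150.1]
ee_rot: [180.0, -0.0, -3.5]
force: [0.0, 0.0, 2.5]
gripper_width: 0.5
gripper_force: 1.1
```

send_rows --targets '[[[0,0,0,0,0,-0.01,1],[0,0,0,0,0,0,1]]]'

```text
time_s: 4.05
ee_pos: [512.7, -164.8, 148.0]
ee_rot: [180.0, 0.0, -3.5]
force: [-1.0, 0.1, 1.7]
gripper_width: 0.1
gripper_force: 1.1
```

send_rows --targets '[[[0,0,0,0,0,-0.01,1],[0,0,0,0,0,0,1]]]'

```text
time_s: 4.25
ee_pos: [512.6, -164.8, 145.8]
ee_rot: [180.0, 0.0, -3.5]
force: [-1.7, -1.1, 2.3]
gripper_width: 0.6
gripper_force: 1.2
```

send_rows --targets '[[[0,0,0,0,0,-0.005,1],[0,0,0,0,0,0,1]]]'

```text
time_s: 4.45
ee_pos: [512.6, -164.8, 145.0]
ee_rot: [180.0, 0.0, -3.5]
force: [-2.8, 0.1, 3.2]
gripper_width: 0.3
gripper_force: 2.0
```

send_rows --targets '[[[0,0,0,0,0,-0.0025,1],[0,0,0,0,0,0,1]]]'

```text
time_s: 4.65
ee_pos: [512.6, -164.8, 144.9]
ee_rot: [180.0, 0.0, -3.5]
force: [-3.2, 0.7, 6.6]
gripper_width: 0.5
gripper_force: 3.0
```

send_rows --targets '[[[0,0,0,0,0,-0.0025,1],[0,0,0,0,0,0,1]]]'

```text
time_s: 4.85
ee_pos: [512.5, -164.8, 144.7]
ee_rot: [180.0, 0.0, -3.5]
force: [-4.4, 0.4, 7.7]
gripper_width: 0.7
gripper_force: 4.0
```

The force rises while the travel stalls, so the lid is at its stop. I'll retract up, then back towards the robot.

send_rows --targets '[[[0,0,0,0,0,0.15,1],[0,0,0,-0.05,0,0.23,1],[0,0,0,-0.15,0,0.19,1],[0,0,0,-0.18,0,0.16,1],[0,0,0,-0.2,0,0.1,1],[0,0,0,-0.2,0,0,1],[0,0,0,0,0,0,1],[0,0,0,0,0,0,1],[0,0,0,0,0,0,1],[0,0,0,0,0,0,1],[0,0,0,0,0,0,1],[0,0,0,0,0,0,1]]]'

```text
time_s: 6.05
ee_pos: [357.3, -164.8, 309.6]
ee_rot: [-180.0, 0.0, -3.5]
force: [1.0, -0.4, 0.8]
gripper_width: 0.3
gripper_force: 0.0
```

send_rows --targets '[[[0,0,0,0,0,0,1],[0,0,0,0,0,0,1],[0,0,0,0,0,0,1],[0,0,0,0,0,0,1],[0,0,0,0,0,0,1],[0,0,0,0,0,0,1],[0,0,0,0,0,0,1],[0,0,0,0,0,0,1],[0,0,0,0,0,0,1],[0,0,0,0,0,0,1]]]'

```text
time_s: 7.05
ee_pos: [356.8, -164.8, 310.0]
ee_rot: [180.0, 0.0, -3.5]
force: [-0.5, 0.3, -0.6]
gripper_width: 0.8
gripper_force: 0.0
```

```bash
python3 - <<'E'
from h import *
I,D=optics.grab_frame("side"); cv2.imwrite("pics/side1.png",I[:,:,::-1])
J,D=optics.grab_frame("scene"); cv2.imwrite("pics/scene1.png",J[:,:,::-1])
for o in optics.place_of("scene","lid_edge"): print(o["conf"],o["at"],world("scene",D,o["at"]))
ci=optics.camera_info("scene");K=np.array(ci["camera_matrix"]);R=np.array(ci["R"]);t=np.array(ci["t"]).ravel()
v,u=np.mgrid[:480,:640]; P=(np.stack([u,v,np.ones_like(u)],-1)@np.linalg.inv(K).T*D[...,None]-t)@R
m=(D>0)&(P[...,0]>560)&(P[...,0]<660)&(abs(P[...,1]+168)<40)&(P[...,2]>165)
print(m.sum()); Q=P[m]; print(np.polyfit(Q[:,2],Q[:,0],1),Q.min(0),Q.max(0)); print(env.state()["force"])
E
```

```text
0.74 [215.4, 177.3] [ 588.62499191 -173.53609369  272.6010065 ]
1511
[-3.43440408e-01  6.83897693e+02] [ 577.34646804 -207.84022252  165.08263382] [ 630.03509894 -128.04570245  276.87709269]
[ 0.25404519  0.01542702 -0.04805799]
```

View pics/side1.png

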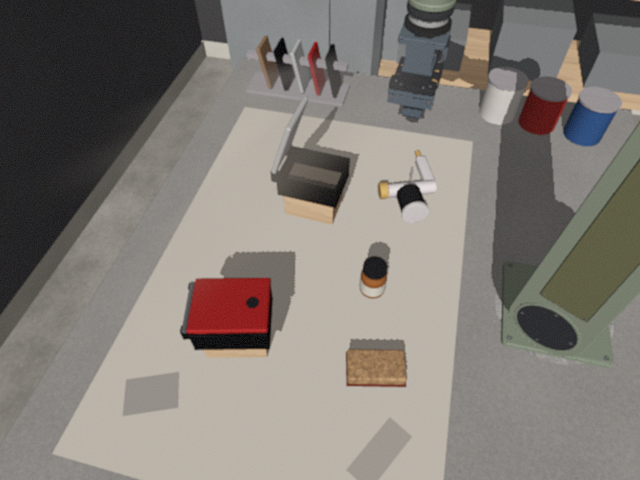

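The side picture shows the silver lid standing open near (290,137), with its edge at z about 273. The fitted angle is 71° (1.24 rad). The hand is clear and nothing else has moved.

```bash
python3 -c "
from workcell import env
print(env.job_done())"
```

```text
the job is handed in; nothing more can be done
None
```

The silver lid was pressed to its stop with about 8 N at the last reading and sprang open by itself to about 1.24 rad; the hand is clear, nothing else was touched, and the job is handed in.

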